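# Tip the carton into its bay and switch on the pantry lamp

## Robot

A 6-joint arm with a two-finger parallel gripper is mounted at the origin on the work surface. World frame = base frame: x ahead of the robot, y to its left, z up, the work surface at z = 0. Lengths are in m, angles in rad, forces in N, time in s.
With the tool pointing down it reaches from about 0.275 to 0.875 m from the base axis. Payload 12.5 kg.
Tool frame: the origin (TCP) lies on the centre line of the jaws, within the pads' length; the fingertips stand r.finger_overhang ahead of it and the grasp point (between the pads) lies 3 mm ahead of it (r.finger_overhang is the distance from the TCP to the fingertips, in m); z points along the fingers, y is the direction in which the jaws open and shut (so a half turn about z gives the same grasp; the last joint's range is limited). The gripper opens to 85 mm and grips with 20 to 120 N. Pads are 22 mm wide; open, the fingers measure 114 mm over their backs; the gripper's body (76 mm by 85 mm) begins 54 mm behind the grasp point. The pads swing forward as they close: fully open they stand 13 mm farther back than shut.
Start: joints at [1.11, 0.351, 1.652, -0, 1.139, -0.085], TCP at [0.202, 0.512, 0.253] pointing down, gripper open.
Joint ranges: [-2.75, 2.75], [-0.79, 2.1], [0.01, 2.65], [-1.57, 4.71], [0.07, 3.14], [-2.87, 2.87]. Speed limits (rad/s): [2.22, 2.22, 2.79, 3.14, 3.14, 3.14].

## Interface

Orientations are given as a unit quaternion [x, y, z, w].
In Python, from cell import r, optics gives the robot as it stands. The module is installed in compiled form; this text tells all that it offers. Calls block until the motion is done:
- r.move_to(position, orientation): joint-space move of the TCP to a pose.
- r.move_linear(position, rot=None, vel=0.15): straight line of the TCP; rot=None keeps the orientation; vel is the mean speed in m/s.
- r.set_joints(angles): joint-space move.
- r.set_gripper(opening, squeeze=None): opening from 0.0 (shut) to 1.0 (fully open); squeeze is the grip in N (None keeps the last); returns when the fingers have stopped.
- r.sleep(seconds).
- r.inverse_kinematics(position, orientation): joint angles nearest the present ones, or None.
- optics.get_image(name): name is "scene" or "top" or "wrist"; returns a dict with "pixels" (384x512x3 uint8, red, green, blue), "depth" (384x512 float32, m along the optical axis (not along the pixel's ray), 0 where there is no reading), "fx", "fy", "cx", "cy" (pixels), "camera_from_world" (4x4, takes a point from world to camera coordinates); the wrist camera has in their place "mount" (4x4, takes a point from camera to tool coordinates, whose origin is the TCP and whose axes are the flange's). Camera axes: x right, y down, z forward; pixel columns grow to the right and rows downward; lengths in m; the calibration is good to about 2 mm. A picture is of the moment at which its call begins: read the wrist's pose just before it.
A pose or a line that the arm cannot do raises r.PlanningError and nothing moves.
- r.hand_in(): hands the job in, once; it reports no verdict.
Readings, each from a call of its own:
- r.current_t(): time.
- r.current_q(): joint angles.
- r.current_qvel(): joint speeds.
- r.current_effort(): joint torques, N m.
- r.current_tool_pos(): TCP position.
- r.current_ee_rot(): TCP orientation.
- r.current_contact_force(): force on the tool from outside, world axes, zero at the start.
- r.current_torque(): the same for the moment, N m.
- r.current_opening(): opening from 0.0 (shut) to 1.0 (fully open).
Only numpy, scipy, OpenCV 4.12 (cv2) and the standard library are available. Lean on these libraries where they do the work, as an engineer would, in place of code of your own. Each camera call takes 0.05 s, during which the arm holds its last target.

## Task

The green carton stands in the way of the pantry lamp's switch. Without picking it up or gripping it, gently push it high on its broad side so that it topples over and lies flat inside the blue taped bay next to it, and then push the red switch lever all the way over, away from the robot, to turn the lamp on. Leave the lunch box, kettle, teapot, tumblers and jar undisturbed.

Things in the scene. Friction and masses are not known exactly. Their poses are not given: they have to be found in the camera images.
- carton: Closed rigid carton, green, pale band near the top, yellow patch on both broad faces; 90 mm (x) by 45 mm (y) by 150 mm tall (z), 0.15 to 0.31 kg; starts upright in front of the switch. Origin: centre of its underside. Broad faces look along its +y and -y; the bay lies beyond one of them. Pushed near its top it tips without sliding, falls by itself past 17 degrees, and its middle lands about 98 mm from where its foot stood.
- carton_mid (a point): Centre of the carton, 75 mm above its underside, halfway through it; 22.5 mm above the shelf when the carton lies on a broad face
- carton_foot_a (a point): Foot of the carton at its -x side, mid-thickness: (-45, 0, 0) mm in the carton frame
- carton_foot_b (a point): Foot of the carton at its +x side, mid-thickness: (45, 0, 0) mm in the carton frame
- carton_top_a (a point): Top of the carton at its -x side, mid-thickness: (-45, 0, 150) mm in the carton frame
- carton_top_b (a point): Top of the carton at its +x side, mid-thickness: (45, 0, 150) mm in the carton frame
- bay_mid (a point): Centre, at shelf height, of the bay: a rectangle of flat blue tape stuck on the shelf, beside the standing carton, on the left or the right. Inside the tape it measures 140 mm (its x) by 200 mm (its y); the tape is 12 mm wide (164 x 224 mm over all) and under 2 mm thick, with nothing to bump into.
- switch_base: White housing of the lamp switch, fixed to the shelf, 70 mm (x) by 50 mm (y) by 25 mm tall; origin at the centre of its underside. Its +x points away from the robot, to within about 0.22 rad. The lever's hinge runs along its y, 22 mm above its underside.
- switch (a joint): Angle of the toggle lever: near 0 (up to 0.12 rad) it leans 0.5 rad towards the robot (housing -x), lamp off; at 1.0 rad, its stop, it leans 0.5 rad away (housing +x), lamp on. No spring: it stays where it is left; about 1 to 2 N at its ball moves it.
- switch_tip (a point): Centre of the red ball, 26 mm in diameter, at the end of the lever (10 mm steel rod, ball centre 50 mm from the hinge). 66 mm above the shelf at either end of its swing, 24 mm in front of the hinge when off and 24 mm beyond it when on; 72 mm high in between.
- lunchbox: Yellow plastic lunch box with white side clips, snapped shut, 154 mm (x) by 98 mm (y) by 60 mm tall, about 0.5 kg, close beside the carton on the side away from the bay; stands on the shelf; its origin is the centre of its underside, z up; a bystander to leave alone
- kettle: Dented aluminium kettle, about 176 mm wide, 206 mm tall with its hoop handle, spout along its +y; stands on the shelf; its origin is the centre of its underside, z up; a bystander to leave alone
- teapot: White ceramic teapot with lid, body 140 mm wide, 137 mm tall, spout along its +y; stands on the shelf; its origin is the centre of its underside, z up; a bystander to leave alone
- tumbler_a: Clear glass tumbler, 70 mm wide, 100 mm tall, at the back left; stands on the shelf; its origin is the centre of its underside, z up; a bystander to leave alone
- tumbler_b: Clear glass tumbler, 70 mm wide, 100 mm tall, at the back right; stands on the shelf; its origin is the centre of its underside, z up; a bystander to leave alone
- jar: Amber glass jar with red cap, 80 mm wide, 120 mm tall, at the front right; stands on the shelf; its origin is the centre of its underside, z up; a bystander to leave alone
Mind the look-alikes: they are no part of the job. Leave any pink or yellow look-alike of the switch_base alone.

How it is judged:
By the outcome, as a careful person would: the job done as asked, in the order asked, and still so for the second after the job is handed in, with the robot touching nothing.
It also fails if it takes over 42 s, if anything falls off the work surface, if the arm or the gripper's body presses on something with over 40 N, if the wrist force passes 120 N, or if a joint passes its speed limit or range.

## Working session

There is one attempt and no reset: what is moved stays moved. The work goes in short steps, each a Python script; the robot and the scene stay as the last script left them, time stands still between calls to the robot, and variables do not carry over. Pictures are saved under pics/ and viewed, and the job is handed in when it is done.

```bash
mkdir -p pics; cat > h.py <<'E'
import numpy as np, cv2
from cell import r, optics
def save(n,im): cv2.imwrite('pics/'+n+'.png', cv2.cvtColor(im['pixels'],cv2.COLOR_RGB2BGR))
def cloud(im):
    d=im['depth'];v,u=np.mgrid[0:d.shape[0],0:d.shape[1]]
    p=np.stack([(u-im['cx'])/im['fx']*d,(v-im['cy'])/im['fy']*d,d,np.ones_like(d)],-1)
    return (p@np.linalg.inv(im['camera_from_world']).T)[...,:3]
def onplane(im,uv,z):
    T=np.linalg.inv(im['camera_from_world']);o=T[:3,3]
    d=T[:3,:3]@np.array([(uv[0]-im['cx'])/im['fx'],(uv[1]-im['cy'])/im['fy'],1])
    return o+d*(z-o[2])/d[2]
def proj(im,p):
    c=im['camera_from_world']@np.append(p,1);return c[0]/c[2]*im['fx']+im['cx'],c[1]/c[2]*im['fy']+im['cy']
E
python3 - <<'E'
from h import *
import pickle
for n in ('scene','top'):
    im=optics.get_image(n);save(n+'0',im);pickle.dump(im,open(n+'0.pkl','wb'))
    T=np.linalg.inv(im['camera_from_world']);print(n,T[:3,3],T[:3,2],im['fx'])
print(r.current_t(),r.finger_overhang,r.current_ee_rot())
E
```

```text
scene [ 1.19091129 -0.81143676  0.86460513] [-0.49706582  0.63430104 -0.59210453] 356.06636562820756
top [ 0.29934726 -0.01415064  1.68723797] [ 0.17324351 -0.00738675 -0.98485132] 497.67716383722444
0.1 0.022 [ 1.86798861e-01  9.82398052e-01 -4.82650341e-04 -1.39198120e-04]
```

View pics/scene0.png

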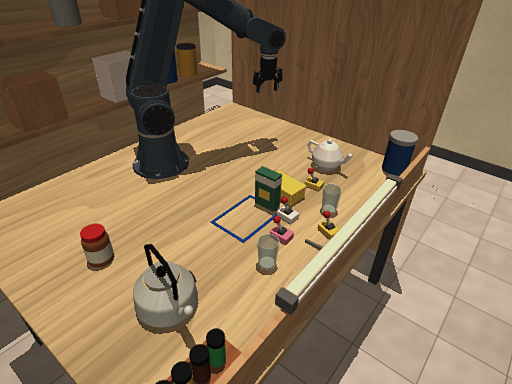

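View pics/top0.png

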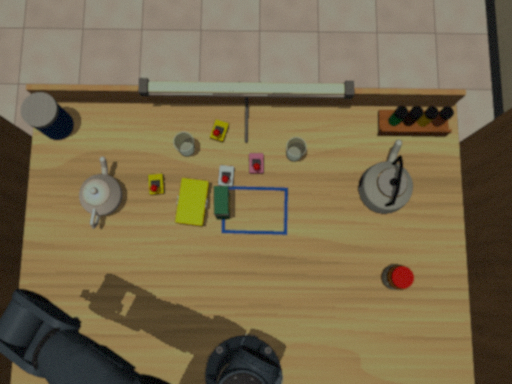

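Top view: the carton is at (222,202), with the lunch box on its left at (193,203) and the bay on its right at (255,210). Switch candidates are white (227,175), pink (257,163), yellow (220,131) and yellow (156,184). The task describes a white housing, so I'll check (227,175) in a crop and measure.

```bash
python3 - <<'E'
from h import *
import pickle
t=pickle.load(open('top0.pkl','rb'));s=pickle.load(open('scene0.pkl','rb'))
A=cv2.resize(t['pixels'][115:245,140:310],None,fx=4,fy=4,interpolation=cv2.INTER_CUBIC)[:, :]
B=cv2.resize(s['pixels'][150:280,205:355],None,fx=5,fy=4.6,interpolation=cv2.INTER_CUBIC)
cv2.imwrite('pics/cropt.png',A[...,::-1]);cv2.imwrite('pics/crops.png',B[...,::-1])
for n,im in (('top',t),('scene',s)):
    P=cloud(im);h=cv2.cvtColor(im['pixels'],cv2.COLOR_RGB2HSV);H,S,V=h[...,0].astype(int),h[...,1],h[...,2]
    v,u=np.mgrid[0:384,0:512]
    for nm,m in (('green',(H>55)&(H<90)&(S>90)),('blue',(H>100)&(H<125)&(S>120)),('red',((H<8)|(H>172))&(S>150)),('yellow',(H>24)&(H<34)&(S>170)),('white',(S<40)&(V>170))):
        m=m&(abs(P[...,1]-0.05)<0.3)&(P[...,0]>.3)&(P[...,0]<.95)&(P[...,2]>-.02)&(P[...,2]<.25)
        k,l,st,c=cv2.connectedComponentsWithStats(m.astype(np.uint8),connectivity=8)
        for i in range(1,k):
            if st[i,4]>12:
                q=P[l==i];print(n,nm,c[i].round(1),st[i,4],'med',np.median(q,0).round(3),'min',np.percentile(q,3,axis=0).round(3),'max',np.percentile(q,97,axis=0).round(3))
E
```

```text
top green [220.9 199.9] 342 med [0.546 0.074 0.15 ] min [0.508 0.055 0.144] max [0.587 0.093 0.156]
top blue [242.3 187.6] 50 med [0.614 0.011 0.002] min [ 0.612 -0.036 -0.006] max [0.618 0.051 0.008]
top blue [264.1 216.9] 251 med [ 0.473 -0.096  0.001] min [ 0.459 -0.141 -0.006] max [0.615 0.074 0.009]
top red [216.3 131.7] 26 med [0.79  0.099 0.078] min [0.782 0.092 0.036] max [0.807 0.106 0.084]
top red [256.2 166.4] 46 med [ 0.673 -0.036  0.073] min [ 0.662 -0.046  0.026] max [ 0.692 -0.026  0.082]
top red [224.6 178.5] 35 med [0.63  0.067 0.077] min [0.621 0.06  0.038] max [0.644 0.076 0.082]
top red [153.6 187.5] 31 med [0.597 0.301 0.076] min [0.59  0.292 0.064] max [0.608 0.308 0.084]
top yellow [219.8 129.5] 182 med [0.822 0.086 0.025] min [0.778 0.066 0.006] max [0.848 0.12  0.035]
top yellow [156.6 180.8] 173 med [0.636 0.296 0.025] min [ 0.591  0.281 -0.001] max [0.655 0.33  0.033]
top yellow [191.6 201.6] 1282 med [0.554 0.176 0.06 ] min [0.484 0.132 0.05 ] max [0.627 0.22  0.067]
top yellow [151.5 192.5] 20 med [0.588 0.317 0.026] min [0.583 0.301 0.02 ] max [0.596 0.3
[... 445 characters left out ...]
7 med [0.634 0.063 0.074] min [0.62  0.057 0.06 ] max [0.644 0.076 0.082]
scene red [326.3 213.9] 41 med [0.793 0.094 0.073] min [0.782 0.087 0.063] max [0.802 0.106 0.079]
scene red [276.6 219.1] 41 med [ 0.678 -0.041  0.074] min [ 0.666 -0.048  0.064] max [ 0.686 -0.03   0.08 ]
scene yellow [283.4 178.4] 26 med [0.542 0.194 0.062] min [0.521 0.146 0.057] max [0.563 0.22  0.063]
scene white [289.7 213.7] 58 med [0.672 0.058 0.026] min [0.623 0.044 0.023] max [0.684 0.086 0.028]
scene white [352.4 235.7] 29 med [ 0.938 -0.018  0.141] min [ 0.936 -0.088  0.139] max [0.94  0.043 0.144]
scene white [323.9 268.4] 36 med [ 0.938 -0.186  0.141] min [ 0.936 -0.246  0.139] max [ 0.939 -0.128  0.143]
```

```bash
ls pics
```

```text
crops.png
cropt.png
scene0.png
top0.png
```

View pics/cropt.png

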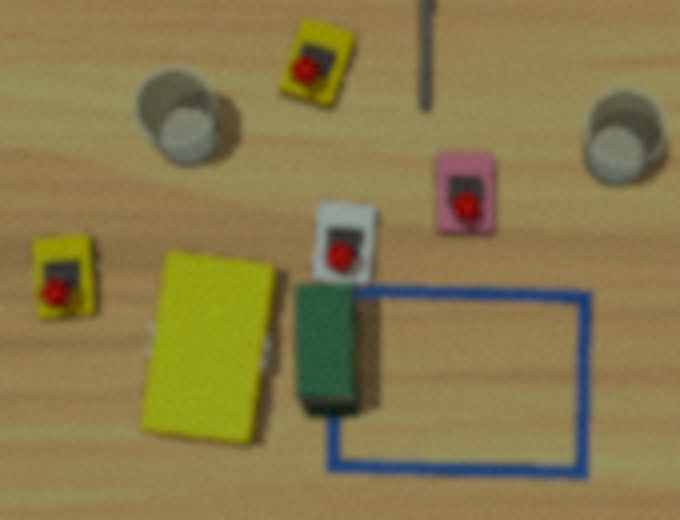

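View pics/crops.png

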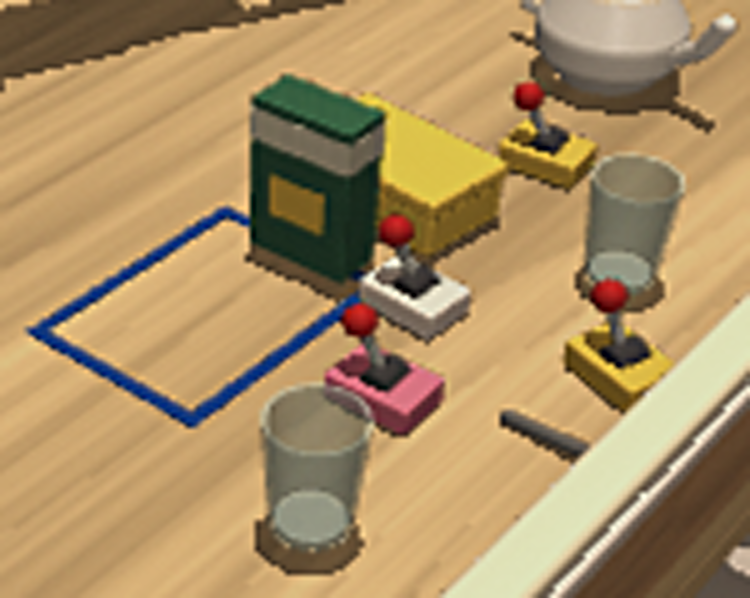

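The white switch at crop (343,245), top pixel (227,175), is the only white housing, so it is the one to use. Pink and the two yellows are look-alikes. Next I'll get yaws and corners.

```bash
python3 - <<'E'
from h import *
import pickle
t=pickle.load(open('top0.pkl','rb'));s=pickle.load(open('scene0.pkl','rb'))
def rect(im,m,z,name):
    cs,_=cv2.findContours(m.astype(np.uint8),cv2.RETR_EXTERNAL,cv2.CHAIN_APPROX_NONE)
    c=max(cs,key=cv2.contourArea)[:,0]
    q=np.array([onplane(im,p,z)[:2] for p in c])
    rr=cv2.minAreaRect((q*1000).astype(np.float32));print(name,np.round(rr[0],1),np.round(rr[1],1),round(rr[2],1));return rr
for n,im in (('top',t),('scene',s)):
    P=cloud(im);h=cv2.cvtColor(im['pixels'],cv2.COLOR_RGB2HSV);H,S,V=h[...,0].astype(int),h[...,1],h[...,2]
    X,Y,Z=P[...,0],P[...,1],P[...,2]
    g=(H>55)&(H<90)&(S>90)&(X>.45)&(X<.65)
    rect(im,g&(Z>.135),.15,n+' carton top')
    b=(H>100)&(H<125)&(S>110)&(abs(Z)<.02)&(X>.4)&(X<.7)&(abs(Y)<.2)
    if n=='top': rect(im,cv2.morphologyEx(b.astype(np.uint8),cv2.MORPH_CLOSE,np.ones((3,3))),.001,n+' bay')
    y=(H>24)&(H<34)&(S>150)&(Z>.045)&(Z<.075)&(Y>.1)&(Y<.24)&(X>.45)&(X<.66); rect(im,y,.06,n+' lunch')
    w=(S<70)&(V>120)&(Z>.012)&(Z<.04)&(X>.6)&(X<.72)&(Y>.02)&(Y<.12); rect(im,w,.025,n+' housing')
    rd=((H<8)|(H>172))&(S>150)&(X>.6)&(X<.66)&(Y>.04)&(Y<.1)
    v,u=np.nonzero(rd);print(n,'ball',onplane(im,(u.mean(),v.mean()),.066).round(4),len(u))
    c=b
    v,u=np.nonzero(b);q=np.array([onplane(im,p,.001)[:2] for p in zip(u,v)])
    for nm,sel in (('far',(q[:,0]>.59)&(q[:,1]>-.13)),('near',(q[:,0]<.48)&(q[:,1]>-.13)),('right',(q[:,1]<-.12)&(q[:,0]>.48)&(q[:,0]<.6)),('left',(q[:,1]>.04)&(q[:,0]>.475)&(q[:,0]<.6))):
        k=q[sel]
        if len(k)>4:
            l=cv2.fitLine(k.astype(np.float32),cv2.DIST_HUBER,0,.01,.01).ravel();print(n,nm,len(k),l.round(3))
E
```

```text
top carton top [546.7  74. ] [82.6 37.7] 1.0
top bay [537.8 -31.5] [218.1 158.9] 89.9
top lunch [555. 177.] [ 93.8 152.3] 83.4
top housing [651.5  67.5] [49.8 67.8] 86.1
top ball [0.6325 0.0681 0.066 ] 35
top far 99 [ 0.004  1.     0.614 -0.034]
top near 126 [ 0.024  1.     0.462 -0.015]
top right 68 [ 1.    -0.028  0.549 -0.139]
top left 16 [ 0.99  -0.139  0.493  0.075]
scene carton top [551.9  69.4] [91.3 49.5] 1.4
scene lunch [557.7 178.7] [ 84.8 140.1] 83.6
scene housing [653.6  62.8] [73.5 55.1] 1.1
scene ball [0.6283 0.0719 0.066 ] 36
scene far 92 [ 0.     1.     0.612 -0.071]
scene near 86 [ 0.021  1.     0.461 -0.033]
scene right 65 [ 1.    -0.008  0.542 -0.138]
scene left 9 [ 1.    -0.007  0.532  0.075]
```

```bash
python3 - <<'E'
from h import *
q=[.70710678,.70710678,0,0]
r.set_gripper(0.0)
r.move_to([.549,.135,.26],q); print(r.current_t(),r.current_q(),r.current_opening())
r.move_linear([.549,.128,.147],vel=.15)
im=optics.get_image('scene');save('pre',im)
print(r.current_t(),r.current_tool_pos(),r.current_contact_force())
E
```

```text
2.725 [1.60188363e-01 3.71717911e-01 1.60385264e+00 1.84314301e-04
 1.16609217e+00 1.58659881e-01] -0.0019806730795212044
3.6833 [0.54951679 0.12821596 0.14800491] [-0.16934298 -0.12025899  0.19719678]
```

View pics/pre.png

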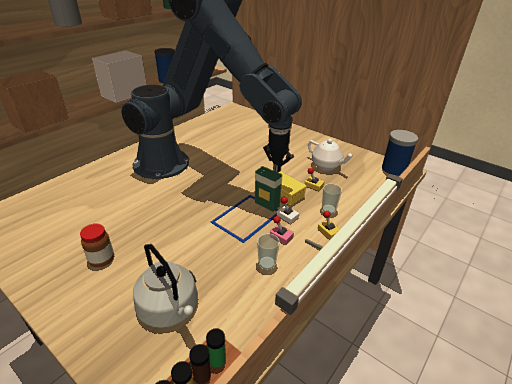

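The closed gripper is behind the carton at (278,158), above the lunch box, and nothing has moved. Next I'll push slowly along -y in small steps, watching the force.

```bash
python3 - <<'E'
from h import *
y=.118
r.move_linear([.549,y,.147],vel=.04)
while y>.063:
    y-=.006; r.move_linear([.549,y,.147],vel=.04)
    f=r.current_contact_force();print(round(y,3),r.current_t(),np.round(f,2))
    if np.linalg.norm(f)>12: print('stop');break
im=optics.get_image('scene');save('push1',im)
im=optics.get_image('top');save('push1t',im)
E
```

```text
0.112 4.3833 [ 0.54 -0.01  0.87]
0.106 4.6833 [ 0.18  0.37 -0.24]
0.1 4.9833 [ 0.06  0.22 -0.55]
0.094 5.2833 [ 0.1  -0.08 -0.66]
0.088 5.5833 [-0.56  0.13 -0.19]
0.082 5.8833 [ 0.04 -0.18 -0.09]
0.076 6.1833 [ 0.2   0.43 -0.19]
0.07 6.4833 [ 0.28 -0.96  0.35]
0.064 6.7833 [-0.35  0.09  0.5 ]
0.058 7.0833 [-0.08  0.28 -0.09]
```

View pics/push1.png

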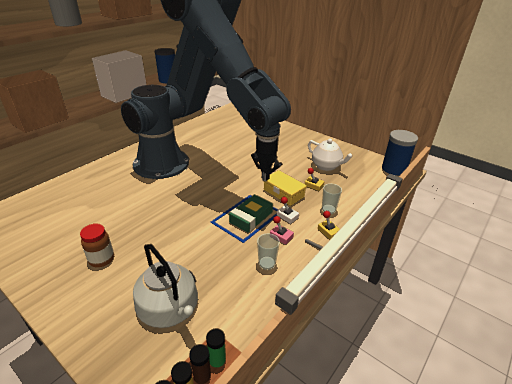

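The carton has toppled onto its broad face inside the tape, around (252,213). I'll raise the arm, measure the carton, then approach the ball.

```bash
python3 - <<'E'
from h import *
r.move_linear([.53,.075,.26],vel=.2)
q=[0,1,0,0]
r.move_to([.50,.12,.26],q)
for n in ('top','scene'):
    im=optics.get_image(n);save(n+'2',im)
    P=cloud(im);h=cv2.cvtColor(im['pixels'],cv2.COLOR_RGB2HSV);H,S,V=h[...,0].astype(int),h[...,1],h[...,2]
    X,Y,Z=P[...,0],P[...,1],P[...,2]
    m=(X>.47)&(X<.63)&(Y<.07)&(Y>-.13)&(Z>.032)&(Z<.06)&~(((H<8)|(H>172))&(S>150))
    m=cv2.morphologyEx(m.astype(np.uint8),cv2.MORPH_OPEN,np.ones((3,3)))
    cs,_=cv2.findContours(m,cv2.RETR_EXTERNAL,cv2.CHAIN_APPROX_NONE);c=max(cs,key=cv2.contourArea)[:,0]
    print(n,cv2.minAreaRect(np.array([onplane(im,p,.045)[:2]*1000 for p in c],np.float32)),Z[m>0].mean())
    rd=((H<8)|(H>172))&(S>150)&(X>.6)&(X<.66)&(Y>.04)&(Y<.1)
    v,u=np.nonzero(rd);print('ball',onplane(im,(u.mean(),v.mean()),.066).round(4),P[rd].max(0).round(4))
    w=(S<70)&(V>120)&(Z>.012)&(Z<.04)&(X>.6)&(X<.72)&(Y>.02)&(Y<.12)
    cs,_=cv2.findContours(w.astype(np.uint8),cv2.RETR_EXTERNAL,cv2.CHAIN_APPROX_NONE);c=max(cs,key=cv2.contourArea)[:,0]
    print('house',cv2.minAreaRect(np.array([onplane(im,p,.025)[:2]*1000 for p in c],np.float32)))
    cv2.imwrite(f'pics/{n}2c.png',cv2.resize(im['pixels'][150:260,180:310] if n=='top' else im['pixels'][150:260,205:335],None,fx=5,fy=5,interpolation=cv2.INTER_CUBIC)[...,::-1])
print(r.current_t())
E
```

```text
top ((549.4619750976562, -23.740745544433594), (91.13880920410156, 147.17372131347656), 0.6115105748176575) 0.04525706306311689
ball [0.6322 0.0681 0.066 ] [0.6477 0.0762 0.0853]
house ((651.4934692382812, 67.41922760009766), (66.21231842041016, 51.109989166259766), 0.6178141236305237)
scene ((554.9742431640625, -28.666160583496094), (101.44083404541016, 162.66026306152344), 1.8798487186431885) 0.04518829152025378
ball [0.6279 0.0719 0.066 ] [0.6429 0.0731 0.0822]
house ((654.3106689453125, 60.506900787353516), (74.96206665039062, 59.73054122924805), 1.2014490365982056)
9.3417
```

View pics/top2c.png

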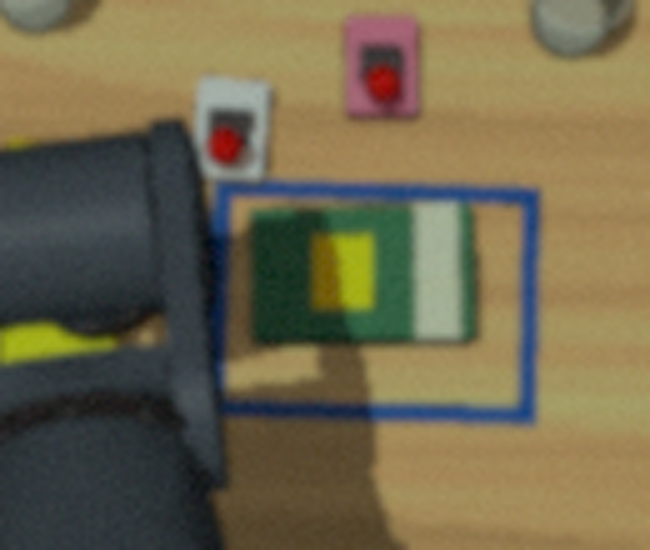

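View pics/scene2c.png

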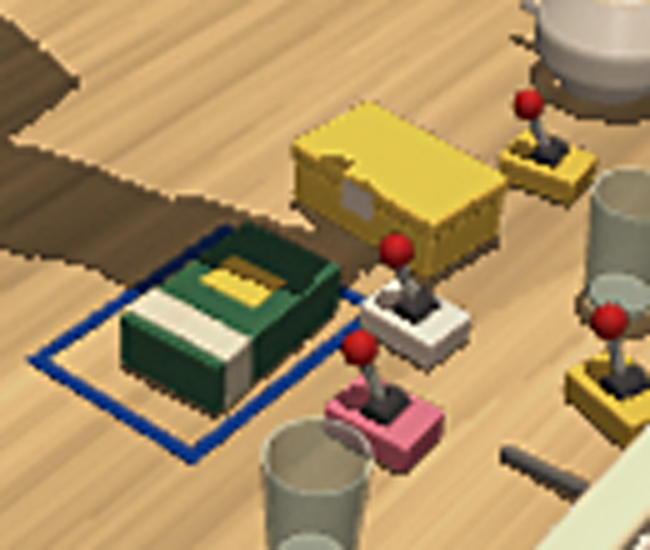

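The carton lies flat at (0.549,-0.024), 45 mm high, inside the tape. The switch ball at crop (228,145) is now free at about (0.629,0.068). I'll lower the closed fingers in front of the ball and push away from the robot.

```bash
python3 - <<'E'
from h import *
r.move_to([.590,.070,.2],[0,1,0,0])
r.move_linear([.590,.070,.080],vel=.12)
print(r.current_t(),r.current_tool_pos(),r.current_contact_force())
x=.590
r.move_linear([.600,.0695,.080],vel=.04)
x=.600
while x<.668:
    x+=.005 if x<.645 else .002
    r.move_linear([x,.070-.055*(x-.590),.080],vel=.04)
    f=r.current_contact_force();print(round(x,3),np.round(f,2))
    if f[0]<-7: print('stop');break
im=optics.get_image('scene');save('sw',im)
cv2.imwrite('pics/swc.png',cv2.resize(im['pixels'][130:260,205:355],None,fx=5,fy=4.6,interpolation=cv2.INTER_CUBIC)[...,::-1])
print(r.current_t())
E
```

```text
11.0417 [0.59043249 0.07004791 0.0807844 ] [0.21218275 0.25974905 0.97921551]
0.605 [ 0.23 -0.25 -0.2 ]
0.61 [-0.93 -0.28 -0.06]
0.615 [ 0.26  0.37 -0.4 ]
0.62 [ 0.9  -0.59 -0.48]
0.625 [0.37 0.52 0.05]
0.63 [0.77 0.28 0.04]
0.635 [ 0.05 -0.37  0.3 ]
0.64 [ 0.26 -0.77 -0.09]
0.645 [0.14 0.37 1.21]
0.647 [-0.08 -0.48 -0.92]
0.649 [-0.17  0.63 -0.5 ]
0.651 [-1.42 -0.74 -0.63]
0.653 [-0.45 -0.31 -0.43]
0.655 [-11.69   0.41   5.48]
stop
15.2167
```

View pics/swc.png

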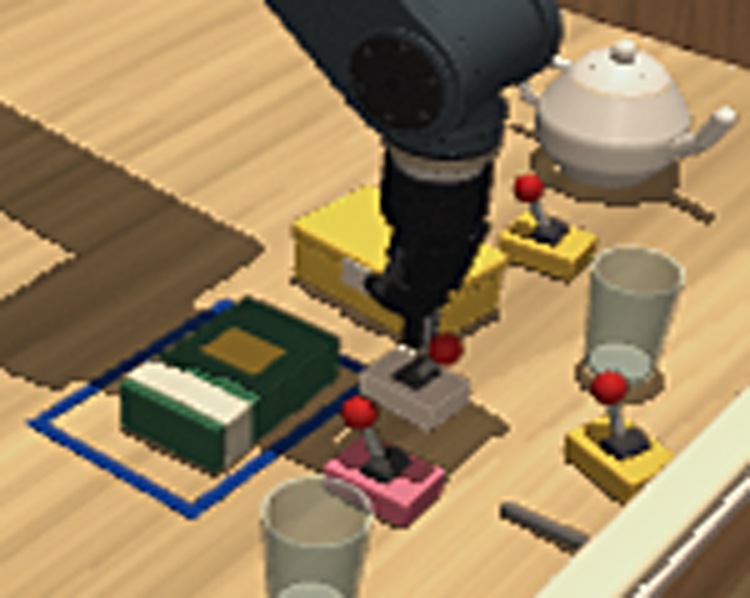

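The lever now leans away, with its ball at crop (445,348). The force jumped to 11.7 N at 0.655, close to the predicted stop position (0.652). I'll back off and verify.

```bash
python3 - <<'E'
from h import *
import pickle
r.move_linear([.62,.069,.081],vel=.1)
r.move_linear([.60,.07,.26],vel=.2)
r.move_to([.40,.25,.30],[0,1,0,0])
r.sleep(.3)
for n in ('top','scene'):
    im=optics.get_image(n);save(n+'3',im)
    im0=pickle.load(open(n+'0.pkl','rb'))
    for nm,J in (('before',im0),('after',im)):
        P=cloud(J);h=cv2.cvtColor(J['pixels'],cv2.COLOR_RGB2HSV);H,S,V=h[...,0].astype(int),h[...,1],h[...,2];X,Y,Z=P[...,0],P[...,1],P[...,2]
        rd=((H<8)|(H>172))&(S>150)&(X>.6)&(X<.71)&(Y>.04)&(Y<.1)
        v,u=np.nonzero(rd);print(n,nm,'ball',onplane(J,(u.mean(),v.mean()),.066).round(4))
        y=(H>24)&(H<34)&(S>150)&(Z>.045)&(Z<.075)&(Y>.1)&(Y<.24)&(X>.45)&(X<.66);print(' lunch',P[y].mean(0).round(4),y.sum())
    m=(X>.47)&(X<.61)&(Y<.06)&(Y>-.13)&(Z>.032)&(Z<.06);m=cv2.morphologyEx(m.astype(np.uint8),cv2.MORPH_OPEN,np.ones((3,3)))
    c=max(cv2.findContours(m,cv2.RETR_EXTERNAL,cv2.CHAIN_APPROX_NONE)[0],key=cv2.contourArea)[:,0]
    print(' carton',cv2.minAreaRect(np.array([onplane(im,p,.045)[:2]*1000 for p in c],np.float32)))
print(r.current_t(),r.current_contact_force())
E
```

```text
top before ball [0.6325 0.0681 0.066 ]
 lunch [0.5546 0.1768 0.0598] 1276
top after ball [0.6772 0.0649 0.066 ]
 lunch [0.5596 0.1781 0.0597] 1186
 carton ((549.4613037109375, -23.740699768066406), (91.14041900634766, 147.17381286621094), 0.6113342642784119)
scene before ball [0.6283 0.0719 0.066 ]
 lunch [0.5829 0.1785 0.0616] 278
scene after ball [0.6754 0.068  0.066 ]
 lunch [0.5637 0.1775 0.0614] 402
 carton ((554.9365844726562, -28.27739715576172), (101.02400207519531, 161.58103942871094), 1.6285310983657837)
18.225 [ 0.14750093 -0.23411597  0.30738296]
```

View pics/scene3.png

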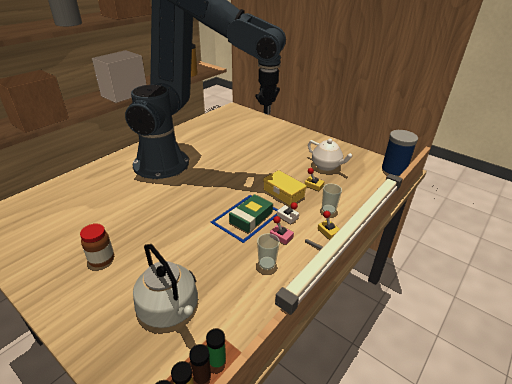

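View pics/top3.png

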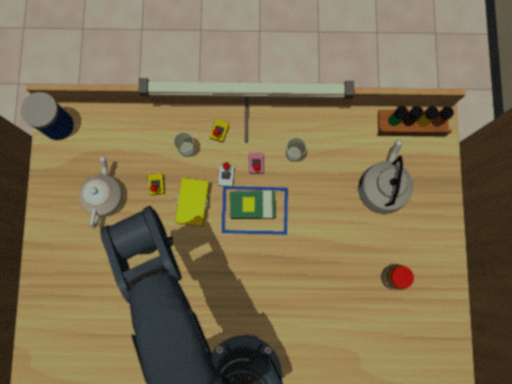

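```bash
python3 - <<'E'
import cv2,numpy as np
for n,(a,b,c,d) in (('scene',(180,300,285,400)),('top',(84,94,150,340))):
    A=cv2.imread(f'pics/{n}0.png').astype(int);B=cv2.imread(f'pics/{n}3.png').astype(int)
    print(n,A[a:b,c:d].mean((0,1)),B[a:b,c:d].mean((0,1)))
    D=(abs(A-B).max(2)>40).astype(np.uint8)
    k,l,st,ce=cv2.connectedComponentsWithStats(D)
    print([tuple(st[i]) for i in range(1,k) if st[i,4]>8])
im=cv2.imread('pics/top3.png')[120:240,140:310];im2=cv2.imread('pics/scene3.png')[180:240,240:340]
cv2.imwrite('pics/f3.png',np.vstack([cv2.resize(im,(510,360)),cv2.resize(im2,(510,230))]))
E
```

```text
scene [ 94.84152174 128.4873913  149.3676087 ] [ 95.28101449 128.98775362 150.12927536]
[(np.int32(126), np.int32(0), np.int32(25), np.int32(104), np.int32(1460)), (np.int32(167), np.int32(1), np.int32(119), np.int32(113), np.int32(2560)), (np.int32(226), np.int32(0), np.int32(27), np.int32(16), np.int32(89)), (np.int32(145), np.int32(2), np.int32(7), np.int32(12), np.int32(27)), (np.int32(240), np.int32(16), np.int32(7), np.int32(6), np.int32(17)), (np.int32(270), np.int32(30), np.int32(11), np.int32(9), np.int32(49)), (np.int32(277), np.int32(68), np.int32(6), np.int32(19), np.int32(49)), (np.int32(253), np.int32(72), np.int32(27), np.int32(43), np.int32(531)), (np.int32(275), np.int32(73), np.int32(3), np.int32(5), np.int32(10)), (np.int32(125), np.int32(105), np.int32(21), np.int32(31), np.int32(223)), (np.int32(172), np.int32(115), np.int32(3), np.int32(10), np.int32(21)), (np.int32(156), np.int32(138), np.int32(132), np.int32(96), np.int32(4209)), (np.int32(133), np.int32(146), np.int32(5), np.int32(11), np.int32(30)), (np.int32(134), np.int32(174), np.int32(18), np.int32(10), 
[... 433 characters left out ...]
2), np.int32(35), np.int32(595)), (np.int32(232), np.int32(190), np.int32(44), np.int32(29), np.int32(1113)), (np.int32(0), np.int32(206), np.int32(276), np.int32(178), np.int32(19839)), (np.int32(80), np.int32(274), np.int32(53), np.int32(56), np.int32(1336)), (np.int32(132), np.int32(308), np.int32(9), np.int32(12), np.int32(51)), (np.int32(194), np.int32(311), np.int32(29), np.int32(27), np.int32(364)), (np.int32(282), np.int32(343), np.int32(4), np.int32(5), np.int32(12)), (np.int32(0), np.int32(344), np.int32(11), np.int32(12), np.int32(38)), (np.int32(280), np.int32(353), np.int32(12), np.int32(24), np.int32(162)), (np.int32(222), np.int32(377), np.int32(5), np.int32(5), np.int32(12))]
```

View pics/f3.png

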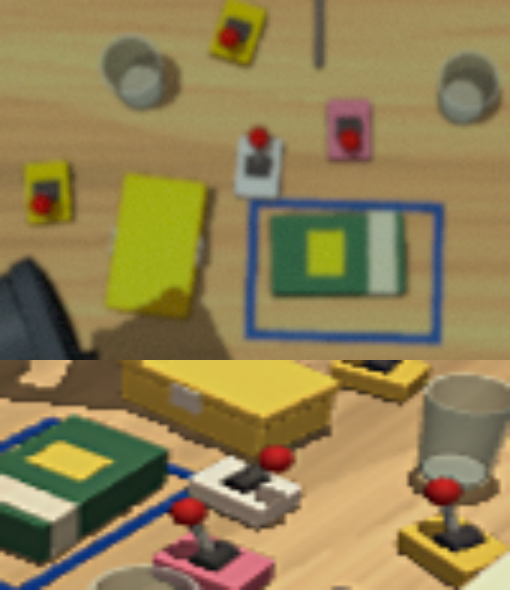

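The lever is fully over (ball at (258,138) in the top half) and the lamp strip looks brighter than before. Only the carton, lever, arm and shadows changed, so I'm handing in.

```bash
python3 -c "
from cell import r
r.hand_in();print(r.current_t())"
```

```text
the job is handed in; nothing more can be done
the job is handed in; nothing more can be done
```

I toppled the carton into the bay, pushed the lamp switch all the way over, and handed the job in just after 18.2 s (limit 42 s).

- **Carton:** I pushed it high on its broad side with the closed fingers, and the contact force stayed at about 1 N. It lies flat at about (0.549, -0.024), inside the tape. By my measurements it has about 13 mm or more to spare on every side.
- **Switch:** I pushed the white switch's lever until the force jumped to 11.7 N, close to where I expected its stop. The ball moved 45–47 mm (48 mm would be a full swing from exactly 0) and now stands about 24 mm beyond the hinge.
- **Lamp:** The lamp strip is about 8% brighter in the top view, so I take it to be on. The check in the scene view showed almost no change, but that region was mostly table.
- **Everything else:** Comparing before and after pictures, only the carton, the lever, the arm and shadows changed. The measured centre of the lunch box differed by 5 mm in the top view, where the arm hides part of it, and by 19 mm in the scene view, where the carton had hidden part of it before. Its outline did not move in the top-view comparison.

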